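# Gauge the clearance under a turntable's rim

## Task

Find the clearance under the turntable's rim: push the gauge leaves under it one at a time, thinnest first, each straight ahead from where it lies and at least two centimetres in, and draw every leaf that slides free right back out. Leave the first leaf that binds lying flat, nipped a good two centimetres under the rim, and let go of it; do not move the leaves thicker than that one, nor disturb the valves, tools and other parts lying about.

Things in the scene. Friction and masses are not known exactly. Their poses are not given: they have to be found in the camera images.
- table: The cherry wood desk; its top is the plane z = 0. A free leaf slides on it, and under the platter, with less than 2 N. A leaf thicker than the gap takes some 5 to 15 N: it rides up the rim's bevel, lifts the platter by as much as it is too thick and stays nipped between platter and desk. The leaves are stepped by 3 mm, so the first that binds lifts it by 3 mm at most.
- turntable_foot: Flange of the turntable, screwed to the desk; origin on the desk, on the turntable's axis. Round cast aluminium platter above it, 300 mm in diameter, level, on a short central spindle; it carries the dark crackle-finish receiver (200 x 150 mm, corners within 135 mm of the axis, top parts up to 190 mm above the desk). Beyond 55 mm from the axis the space under the platter is empty.
- rim_near (a point): Point on the desk straight below the rim, 150 mm from the axis. The gap between desk and the platter's flat underside is unknown: equal all round, new every time, over 5 and under 14 mm. The rim's lower edge is bevelled, 3.6 mm high over 9 mm; above that its side is upright, 10 mm high.
- platter (a joint): How far the platter has been lifted off its rest, in m: 0 at rest whatever the gap, growing as it rises. It rides level on a sprung spindle: 5 N lift it off its rest, 0.5 N more for every further mm. It is locked against turning.
- leaf_5: Gauge leaf 5 mm thick: plain aluminium bar 24 mm wide, 110 mm long, lying on the desk, with an upturned grip across its tail, 8 mm thick, 24 mm wide, top 46 mm above the desk; 57 g. Origin on the underside below the middle of the grip; +x runs along the bar to its nose, z up. Pushed along +x it goes under the platter. Thinnest and narrowest.
- leaf_5_nose (a point): Middle of the square nose of the 5 mm leaf, on its underside, 106 mm ahead of the leaf's origin. It starts 5 to 45 mm short of the rim.
- leaf_8: Gauge leaf 8 mm thick: plain aluminium bar 30 mm wide, 110 mm long, lying on the desk, with an upturned grip across its tail, 8 mm thick, 30 mm wide, top 46 mm above the desk; 96 g. Origin on the underside below the middle of the grip; +x runs along the bar to its nose, z up. Pushed along +x it goes under the platter. Wider is thicker.
- leaf_8_nose (a point): Middle of the square nose of the 8 mm leaf, on its underside, 106 mm ahead of the leaf's origin. It starts 5 to 45 mm short of the rim.
- leaf_11: Gauge leaf 11 mm thick: plain aluminium bar 36 mm wide, 110 mm long, lying on the desk, with an upturned grip across its tail, 8 mm thick, 36 mm wide, top 46 mm above the desk; 145 g. Origin on the underside below the middle of the grip; +x runs along the bar to its nose, z up. Pushed along +x it goes under the platter. Wider is thicker.
- leaf_11_nose (a point): Middle of the square nose of the 11 mm leaf, on its underside, 106 mm ahead of the leaf's origin. It starts 5 to 45 mm short of the rim.
- leaf_14: Gauge leaf 14 mm thick: plain aluminium bar 42 mm wide, 110 mm long, lying on the desk, with an upturned grip across its tail, 8 mm thick, 42 mm wide, top 46 mm above the desk; 204 g. Origin on the underside below the middle of the grip; +x runs along the bar to its nose, z up. Pushed along +x it goes under the platter. Thickest and widest.
- leaf_14_nose (a point): Middle of the square nose of the 14 mm leaf, on its underside, 106 mm ahead of the leaf's origin. It starts 5 to 45 mm short of the rim.
- insulator: White porcelain stand-off insulator, ribbed, standing, 44 mm across, 58 mm tall; origin under its centre. Bystander.
- valve_a: Smoky glass valve standing on its dark base, 38 mm across, 96 mm tall; origin under its centre. Bystander, fragile.
- valve_b: Second such valve, the same size. Bystander, fragile.
- valve_puller: Steel valve puller lying flat, 126 mm long (x), 36 mm wide, 34 mm tall; origin under its middle. Bystander.
- screwdriver: Screwdriver with a dark handle, lying flat, 190 mm long along its x, up to 30 mm tall; origin under its middle. Bystander.
- coil: Small copper-wound coil former, standing, 40 mm across, 64 mm tall; origin under its centre. Bystander.
Things that resemble listed ones, but are neither listed nor needed, are in the scene too. What is shaped like the leaf_5 but red or yellow is not meant. What is shaped like the leaf_8 but yellow is not meant.

How it is judged:
By the outcome, as a careful person would: the job done as asked, in the order asked, and still so for the second after the job is handed in, with the robot touching nothing.
It also fails if it takes over 72 s, if anything falls off the work surface, if the arm or the gripper's body presses on something with over 40 N, if the wrist force passes 120 N, or if a joint passes its speed limit or range.

## Robot

A 7-joint arm with a two-finger parallel gripper is mounted at the origin on the work surface. World frame = base frame: x ahead of the robot, y to its left, z up, the work surface at z = 0. Lengths are in m, angles in rad, forces in N, time in s.
With the tool pointing down it reaches from about 0.4 to 0.9 m from the base axis. Payload 5.5 kg.
Tool frame: the origin (TCP) lies midway between the tips of the shut fingers; the grasp point (between the pads) lies 19 mm behind it (ctrl.pinch_z is the distance from the TCP to the grasp point, in m); z points along the fingers, y is the line along which they close (so a half turn about z gives the same grasp; the last joint's range is limited). The gripper opens to 85 mm and grips with 20 to 120 N. Pads are 22 mm wide; open, the fingers measure 114 mm over their backs; the gripper's body (76 mm by 85 mm) begins 54 mm behind the grasp point. The pads swing forward as they close: fully open they stand 13 mm farther back than shut.
Start: joints at [1.377, 0.501, -0.427, 1.55, 0.221, 1.138, -0.21], TCP at [0.287, -0.583, 0.231] pointing down, gripper open.
Joint ranges: [-2.88, 2.88], [-0.31, 2.03], [-1.54, 1.56], [0.2, 2.42], [-1.41, 4.55], [0.19, 2.02], [-2.57, 2.57]. Speed limits (rad/s): [2.57, 2.57, 3.14, 3.14, 3.14, 3.14, 3.14].

## Interface

Orientations are given as a rotation vector (axis times angle).
In Python, from cell import ctrl gives the robot as it stands. Calls block until the motion is done:
- ctrl.goto(position, orientation): joint-space move of the TCP to a pose.
- ctrl.move_linear(position, attitude=None, feed=0.15): straight line of the TCP; attitude=None keeps the orientation; feed is the mean speed in m/s.
- ctrl.move_j(angles): joint-space move.
- ctrl.set_gripper(opening, effort=None): finger opening in m; effort is the grip in N (None keeps the last); returns when the fingers have stopped.
- ctrl.hold(seconds).
- ctrl.ik(position, orientation): joint angles nearest the present ones, or None.
- ctrl.grab_frame(name): name is "scene" or "top"; returns the picture (480x640x3 uint8, red, green, blue); there is no depth.
- ctrl.camera_model(name): a dict with "camera_matrix" (3x3 intrinsics, pixels), "k1" (the pictures are not rectified: a ray, as slopes to the right and down, at radius r is drawn at 1 + k1 r^2 times it, then the intrinsics apply), "rvec" (rotation vector, rad) and "tvec" (3), from world to camera coordinates, as OpenCV has them. Camera axes: x right, y down, z forward; pixel columns grow to the right and rows downward; lengths in m; the calibration is good to about 2 mm. A picture is of the moment at which its call begins. camera_model takes no time and is no camera call.
A pose or a line that the arm cannot do raises ctrl.MotionError and nothing moves.
- ctrl.job_done(): hands the job in; it is judged then, once.
Readings, each from a call of its own:
- ctrl.current_t(): time.
- ctrl.current_joints(): joint angles.
- ctrl.current_joint_vel(): joint speeds.
- ctrl.current_joint_efforts(): joint torques, N m.
- ctrl.current_ee_pos(): TCP position.
- ctrl.current_ee_rot(): TCP orientation.
- ctrl.current_contact_force(): force on the tool from outside, world axes, zero at the start.
- ctrl.current_ft_torque(): the same for the moment, N m.
- ctrl.current_gripper_width(): finger opening in m.
- ctrl.current_gripper_force(): force on a finger pad.
Only numpy, scipy, OpenCV 4.12 (cv2) and the standard library are available. Lean on these libraries where they do the work, as an engineer would, in place of code of your own. Each camera call takes 0.05 s, during which the arm holds its last target. There are 200 camera calls.

## Working session

There is one attempt and no reset: what is moved stays moved. The work goes in short steps, each a Python script; the robot and the scene stay as the last script left them, time stands still between calls to the robot, and variables do not carry over. Pictures are saved under pics/ and viewed, at most 10 in all, crops included, and the job is handed in when it is done.

```bash
mkdir -p pics; ls; python3 - <<'E'
from cell import ctrl
import cv2
for n in("scene","top"):
    cv2.imwrite(f"pics/{n}0.png",ctrl.grab_frame(n)[:,:,::-1]); print(n,ctrl.camera_model(n))
print(ctrl.current_t(),ctrl.pinch_z,ctrl.current_ee_rot())
E
```

```text
pics
scene {'camera_matrix': array([[525.93948454,   0.        , 319.6765334 ],
       [  0.        , 525.93948454, 247.35931178],
       [  0.        ,   0.        ,   1.        ]]), 'k1': -0.11334879431820391, 'rvec': array([ 2.14532954,  1.17076994, -0.43684927]), 'tvec': array([-0.29355827, -0.30179857,  1.788996  ])}
top {'camera_matrix': array([[586.57526261,   0.        , 321.35543382],
       [  0.        , 586.57526261, 238.57514728],
       [  0.        ,   0.        ,   1.        ]]), 'k1': -0.044056842741765065, 'rvec': array([ 2.15020432, -2.18230137,  0.08913352]), 'tvec': array([0.02258819, 0.53517544, 1.31573029])}
0.1 0.0187 [-3.05825843e+00 -7.10925301e-01  5.77960725e-04]
```

View pics/top0.png

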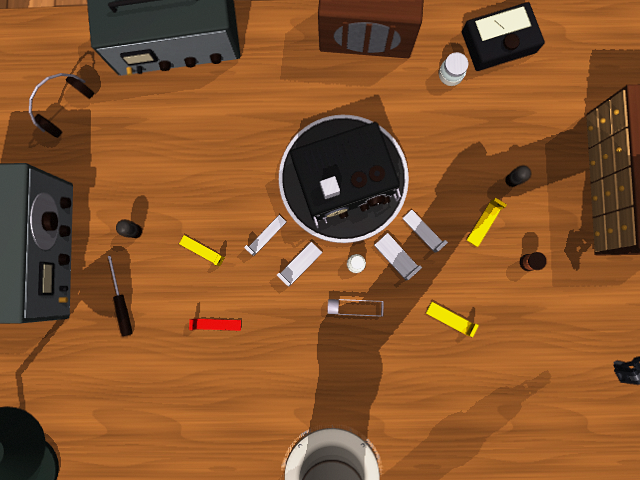

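View pics/scene0.png

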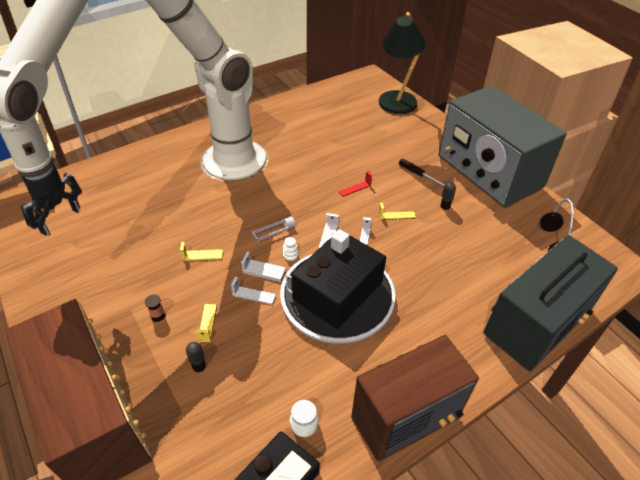

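```bash
cat > h.py <<'E'
from cell import ctrl
import cv2, numpy as np
from scipy.spatial.transform import Rotation as R
def ray(n,px):
    c=ctrl.camera_model(n);K=c["camera_matrix"]
    d=cv2.undistortPoints(np.float64(px).reshape(-1,1,2),K,np.array([c["k1"],0,0,0,0.]))[:,0]
    M=cv2.Rodrigues(c["rvec"])[0]
    return -M.T@c["tvec"], np.c_[d,np.ones(len(d))]@M
def plane(n,px,z):
    o,d=ray(n,px); return (o+d*((z-o[2])/d[:,2:]))[:,:2]
def proj(n,X):
    c=ctrl.camera_model(n)
    return cv2.projectPoints(np.float64(X).reshape(-1,1,3),c["rvec"],c["tvec"],c["camera_matrix"],np.array([c["k1"],0,0,0,0.]))[0][:,0]
E
python3 - <<'E'
from h import *
im=cv2.imread("pics/top0.png")
hsv=cv2.cvtColor(im,cv2.COLOR_BGR2HSV)
m=((hsv[...,1]<60)&(hsv[...,2]>70)).astype(np.uint8)
n,l,s,c=cv2.connectedComponentsWithStats(m)
for i in range(1,n):
    if s[i,4]>100 and 200<c[i][0]<460 and 100<c[i][1]<320:
        P=np.argwhere(l==i)[:,::-1]; X=plane("top",P,.008)
        r=cv2.minAreaRect((X*1000).astype(np.float32)); print(i,s[i],c[i].round(),np.round(r[0]),np.round(r[1],1),round(r[2],1))
        
m2=cv2.resize(im[190:300,235:455],None,fx=3.6,fy=3.6,interpolation=cv2.INTER_CUBIC); cv2.imwrite("pics/c1.png",m2)
s=cv2.imread("pics/scene0.png"); cv2.imwrite("pics/c2.png",cv2.resize(s[200:350,220:410],None,fx=4,fy=4,interpolation=cv2.INTER_CUBIC))
E
```

```text
44 [ 279  115  130  128 1568] [345. 182.] [679. -39.] [302.2 302. ] 89.1
48 [320 176  20  23 323] [330. 187.] [658.  -6.] [44.9 39.9] 17.7
61 [403 210  45  41 649] [423. 231.] [ 553. -224.] [112.7  36.3] 44.0
64 [244 215  42  41 498] [266. 235.] [549. 146.] [ 28.1 109.9] 44.5
78 [374 233  48  47 909] [397. 256.] [ 493. -158.] [113.6  45.9] 43.7
81 [277 242  45  44 769] [299. 264.] [481.  67.] [ 37.6 110.9] 44.2
82 [347 254  19  19 271] [356. 263.] [479. -64.] [41.5 41.6] 89.1
89 [328 299  11  15 148] [333. 306.] [381. -10.] [22.9 31.9] 89.1
```

View pics/c1.png

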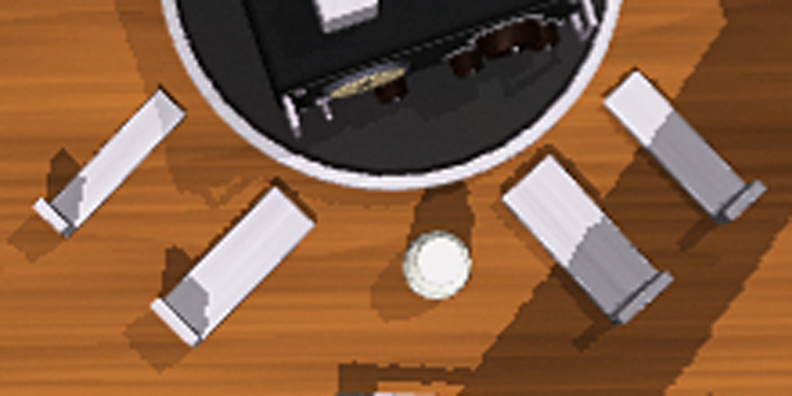

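View pics/c2.png

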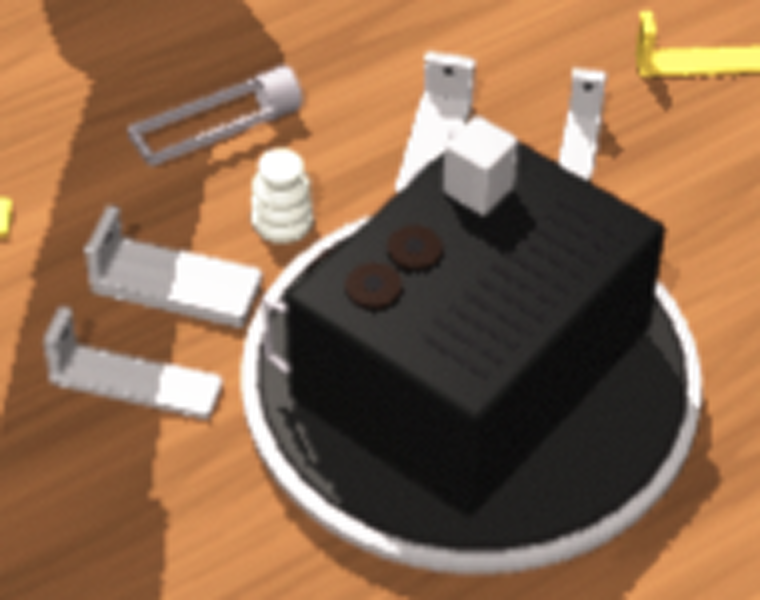

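```bash
cat > meas.py <<'E'
from h import *
def leaves(im):
    """im BGR top view -> list of (width, nose, dir) by increasing width; plus axis"""
    hsv=cv2.cvtColor(im,cv2.COLOR_BGR2HSV)
    m=((hsv[...,1]<60)&(hsv[...,2]>70)).astype(np.uint8)
    n,l,s,c=cv2.connectedComponentsWithStats(m); out=[]; ax=None
    for i in range(1,n):
        if not(s[i,4]>400 and 200<c[i][0]<460 and 100<c[i][1]<320): continue
        P=np.argwhere(l==i)[:,::-1]
        if s[i,2]>100:
            (cc,r)=cv2.minEnclosingCircle(plane("top",P,.022).astype(np.float32)); ax=np.array(cc); print("axis",ax.round(4),r); continue
        big=cv2.resize((l==i).astype(np.float32),None,fx=4,fy=4,interpolation=cv2.INTER_LINEAR)>.5
        Q=(np.argwhere(big)[:,::-1]+.5)/4-.5
        out.append((Q,))
    res=[]
    for (Q,) in out:
        X=plane("top",Q,.009)
        v=cv2.fitLine(X.astype(np.float32),cv2.DIST_L2,0,1e-4,1e-4).ravel(); d=v[:2].astype(float)
        if d@(ax-v[2:])<0:d=-d
        for _ in range(3):
            nrm=np.array([-d[1],d[0]]); a=X@d; b=X@nrm; A=np.percentile(a,99.7)
            bins=np.arange(A-.085,A-.008,.002); lo=[];hi=[]
            for t in bins:
                k=(a>=t)&(a<t+.002); lo.append(b[k].min()); hi.append(b[k].max())
            p=np.polyfit(bins+.001,lo,1); q=np.polyfit(bins+.001,hi,1); sl=(p[0]+q[0])/2
            d=d+sl*nrm; d/=np.linalg.norm(d)
        mid=(np.mean(lo)+np.mean(hi))/2
        res.append((np.mean(hi)-np.mean(lo),A*d+mid*nrm,d))
    return sorted(res,key=lambda r:r[0]),ax
if __name__=="__main__":
    L,ax=leaves(cv2.imread("pics/top0.png"))
    sc=cv2.imread("pics/scene0.png"); tp=cv2.imread("pics/top0.png")
    for (w,nose,d),th in zip(L,(5,8,11,14)):
        o=nose-.106*d; u=ax-nose; al=u@d; off=u@np.r_[-d[1],d[0]]
        short=al-np.sqrt(.15**2-off**2)
        print(th,"w",round(w,4),"nose",nose.round(4),"orig",o.round(4),"ang",np.degrees(np.arctan2(d[1],d[0])).round(2),"short",short.round(4),"off",off.round(4))
        g=np.r_[o,.046]; nn=np.r_[-d[1],d[0],0]*{5:.012,8:.015,11:.018,14:.021}[th]; D=np.r_[d,0]*.004; z=np.r_[0,0,1]
        for nm,I in(("scene",sc),("top",tp)):
            cv2.polylines(I,[np.int32(16*proj(nm,[g+D+nn,g+D-nn,g-D-nn,g-D+nn])+8)],True,(0,0,255),1,8,4)
            q=np.r_[nose,th/1000]; cv2.polylines(I,[np.int32(16*proj(nm,[q+nn,q-nn])+8)],True,(0,255,0),1,8,4)
    cv2.imwrite("pics/c3.png",np.vstack([cv2.resize(sc[200:320,225:405],(480,320)),cv2.resize(tp[200:300,240:450],(588,280))[:,:480]]))
E
python3 meas.py
```

```text
axis [ 0.6768 -0.0371] 0.15084493160247803
5 w 0.0241 nose [0.5866 0.1051] orig [0.5106 0.179 ] ang -44.17 short 0.019 off -0.0393
8 w 0.0312 nose [ 0.593  -0.1836] orig [ 0.5141 -0.2544] ang 41.9 short 0.0199 off 0.0531
11 w 0.037 nose [0.5181 0.0269] orig [0.4439 0.1027] ang -45.63 short 0.0234 off 0.0686
14 w 0.0433 nose [ 0.5351 -0.1214] orig [ 0.4551 -0.1908] ang 40.94 short 0.015 off -0.0292
```

View pics/c3.png

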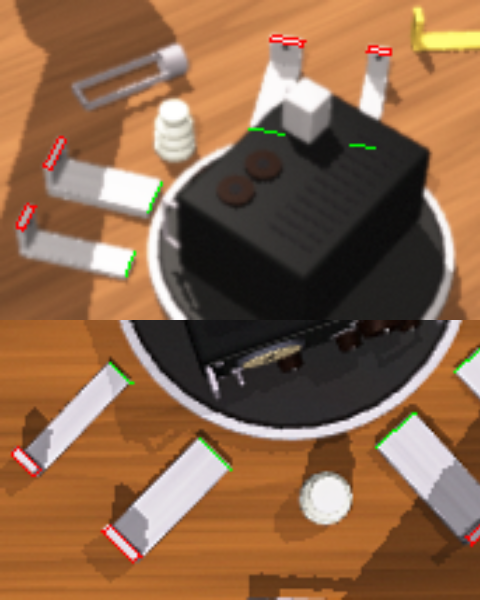

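```bash
cat > job.py <<'E'
from meas import *
L,ax=leaves(cv2.imread("pics/top0.png"))
T=dict(zip((5,8,11,14),L))
def rot(d,s):
    y=s*np.r_[d,0]; z=np.r_[0,0,-1.]
    return R.from_matrix(np.c_[np.cross(y,z),y,z]).as_rotvec()
def plan(th):
    w,nose,d=T[th]; o=nose-.106*d; u=ax-nose; off=u@np.r_[-d[1],d[0]]
    push=u@d-np.sqrt(.117**2-off**2)
    z=max(th/1000+.008,.016); q0=np.array(ctrl.current_joints()); best=None
    for s in(1,-1):
        rv=rot(d,s); qs=[ctrl.ik(np.r_[p],rv) for p in((*o,.26),(*o,z),(*(o+push*d),z))]
        if any(q is None for q in qs): continue
        c=np.abs(np.array(qs[0])-q0).max(); 
        if best is None or c<best[0]: best=(c,rv)
    return o,d,push,z,best
def grasp(th):
    o,d,push,z,b=plan(th); ctrl.set_gripper(.045,40)
    ctrl.goto(np.r_[o,.26],b[1]); ctrl.move_linear(np.r_[o,z+.05],feed=.25); ctrl.move_linear(np.r_[o,z],feed=.08)
    ctrl.set_gripper(0,40); ctrl.hold(.2)
    print("width",ctrl.current_gripper_width(),"pad",ctrl.current_gripper_force(),"F",np.round(ctrl.current_contact_force(),2),"t",ctrl.current_t())
def push(th,step=.005):
    o,d,ps,z,b=plan(th); n=int(np.ceil(ps/step)); print("push",ps)
    for k in range(1,n+1):
        ctrl.move_linear(np.r_[o+d*ps*k/n,z],feed=.04)
        F=np.array(ctrl.current_contact_force()); print(round(ps*k/n*1000,1),"fwd",round(float(F[:2]@d),2),"z",round(F[2],2))
    print("pos err",(np.array(ctrl.current_ee_pos())-np.r_[o+d*ps,z]).round(4),"t",ctrl.current_t())
def back(th):
    o,d,ps,z,b=plan(th); ctrl.move_linear(np.r_[o,z],feed=.08); ctrl.hold(.1); release(o,z)
def release(o,z):
    ctrl.set_gripper(.035); ctrl.move_linear(np.r_[o,z+.06],feed=.1); ctrl.move_linear(np.r_[o,.26],feed=.3)
    print("t",ctrl.current_t(),"F",np.round(ctrl.current_contact_force(),2))
E
python3 - <<'E'
from job import *
for t in (5,8,11,14): print(t,plan(t))
ctrl.goto([.42,-.3,.3],plan(8)[4][1]); print(ctrl.current_t(),plan(5)[4])
grasp(5)
E
```

```text
axis [ 0.6768 -0.0371] 0.15084493160247803
5 (array([0.51061441, 0.17899566]), array([ 0.71722663, -0.69683998]), np.float64(0.05355411068376653), 0.016, (np.float64(1.2726820375643153), array([2.89371209, 1.22312499, 0.        ])))
8 (array([ 0.51407836, -0.25443153]), array([0.74425808, 0.66789214]), np.float64(0.05592114103178483), 0.016, (np.float64(1.0300778751755733), array([1.28019006, 2.86892276, 0.        ])))
11 (array([0.44394726, 0.1026609 ]), array([ 0.69929694, -0.7148313 ]), np.float64(0.06199284728567919), 0.019, (np.float64(1.2530085471058228), array([2.90901243, 1.18627615, 0.        ])))
14 (array([ 0.45505133, -0.19082242]), array([0.75541909, 0.65524194]), np.float64(0.0488670741538091), 0.022, (np.float64(1.0273810913290398), array([1.30434384, 2.85802231, 0.        ])))
1.3167 (np.float64(0.7454305703115299), array([ 1.22312499, -2.89371209, -0.        ]))
width 0.007123431547414052 pad 41.22934341430664 F [-0.14 -1.96  5.04] t 5.8917
```

```bash
python3 - <<'E'
from job import *
print(np.round(ctrl.current_contact_force(),2), np.round(ctrl.current_ee_pos(),4))
push(5)
cv2.imwrite("pics/t5.png",ctrl.grab_frame("top")[:,:,::-1])
E
```

```text
axis [ 0.6768 -0.0371] 0.15084493160247803
[-0.14 -1.96  5.04] [0.511  0.1791 0.0164]
push 0.05355411068376653
4.9 fwd -2.09 z 6.77
9.7 fwd -2.59 z 5.66
14.6 fwd -2.26 z 6.23
19.5 fwd -2.77 z 6.93
24.3 fwd -2.14 z 6.46
29.2 fwd -2.45 z 6.55
34.1 fwd -2.29 z 6.91
38.9 fwd -2.24 z 5.49
43.8 fwd -3.08 z 5.3
48.7 fwd -3.18 z 5.58
53.6 fwd -1.57 z 6.15
pos err [0.0001 0.0008 0.0005] t 8.9167
```

```bash
python3 - <<'E'
from job import *
back(5)
ctrl.goto([.40,0,.28],plan(5)[4][1]); ctrl.goto([.42,-.25,.28],plan(8)[4][1])
print(ctrl.current_t())
grasp(8)
o,d,ps,z,b=plan(8); ctrl.move_linear(np.r_[o,z+.0003]); print(ctrl.current_contact_force())
push(8)
cv2.imwrite("pics/t8.png",ctrl.grab_frame("top")[:,:,::-1])
cv2.imwrite("pics/s8.png",ctrl.grab_frame("scene")[:,:,::-1])
# platter ring position before/after, a check on lifting
E
```

```text
axis [ 0.6768 -0.0371] 0.15084493160247803
t 11.7833 F [-0.25 -0.39 -1.06]
14.1
width 0.007307330856354022 pad 40.43342471122742 F [0.03 0.38 5.29] t 17.15
[ 0.65024177 -0.04314111  4.35741296]
push 0.05592114103178483
4.7 fwd -4.11 z 11.79
9.3 fwd -4.91 z 9.3
14.0 fwd -4.33 z 8.54
18.6 fwd -3.47 z 8.55
23.3 fwd -4.07 z 8.87
28.0 fwd -3.77 z 8.08
32.6 fwd -3.56 z 8.72
37.3 fwd -3.15 z 8.89
41.9 fwd -3.15 z 8.54
46.6 fwd -4.02 z 9.13
51.3 fwd -3.52 z 8.14
55.9 fwd -3.61 z 7.17
pos err [-0.0003 -0.0016  0.0006] t 20.6
```

```bash
python3 - <<'E'
import cv2,numpy as np
a=cv2.imread("pics/t8.png");b=cv2.imread("pics/s8.png");c=cv2.imread("pics/s8.png")
cv2.imwrite("pics/c4.png",np.vstack([cv2.resize(a[100:300,230:470],(480,400))[200:],cv2.resize(b[200:350,200:420],(480,327))]))
E
```

```text
(no output)
```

View pics/c4.png

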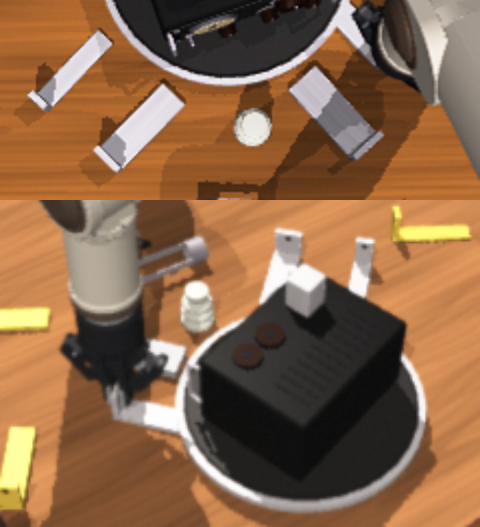

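```bash
cat >> job.py <<'E'
def shift(im):
    f=lambda i:np.float32(cv2.cvtColor(i,cv2.COLOR_BGR2GRAY)[228:325,300:390])
    return cv2.phaseCorrelate(f(cv2.imread("pics/scene0.png")),f(im),cv2.createHanningWindow((90,97),cv2.CV_32F))
E
python3 - <<'E'
from job import *
print("shift8",shift(cv2.imread("pics/s8.png")))
back(8)
ctrl.goto([.42,-.25,.28],plan(8)[4][1]); ctrl.goto([.40,0,.28],plan(11)[4][1])
print(ctrl.current_t())
grasp(11)
push(11)
s=ctrl.grab_frame("scene")[:,:,::-1].copy(); cv2.imwrite("pics/s11.png",s); print(shift(s),ctrl.current_gripper_width())
g=proj("scene",[[.6768,-.0371,.1],[.6768,-.0371,.103]]); print(g[1]-g[0])
E
```

```text
axis [ 0.6768 -0.0371] 0.15084493160247803
shift8 ((-0.0060675865533568185, 0.05856607751707088), 0.9870232158237033)
t 23.55 F [ 0.37  0.09 -0.44]
25.3333
width 0.007094438673710127 pad 40.8658504486084 F [-0.68 -1.11  5.54] t 28.6583
push 0.06199284728567919
4.8 fwd -1.93 z 7.19
9.5 fwd -3.39 z 5.75
14.3 fwd -1.81 z 6.53
19.1 fwd -2.96 z 6.54
23.8 fwd -2.77 z 7.23
28.6 fwd -2.81 z 6.12
33.4 fwd -2.36 z 6.37
38.1 fwd -2.6 z 6.06
42.9 fwd -2.28 z 5.96
47.7 fwd -2.41 z 5.61
52.5 fwd -2.78 z 5.94
57.2 fwd -2.69 z 5.38
62.0 fwd -3.33 z 5.31
pos err [-0.      0.0013  0.0005] t 32.125
((0.00944992739344741, 0.2616906006008506), 0.8202848491668702) 0.007017038122705051
[ 0.05104908 -0.76566959]
```

```bash
python3 - <<'E'
from h import *
a=ctrl.grab_frame("top")[:,:,::-1];b=cv2.imread("pics/s11.png")
cv2.imwrite("pics/c5.png",np.vstack([cv2.resize(a[180:300,230:470],(480,240)),cv2.resize(b[150:350,200:420],(480,436))[:340]]))
E
```

```text
(no output)
```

View pics/c5.png

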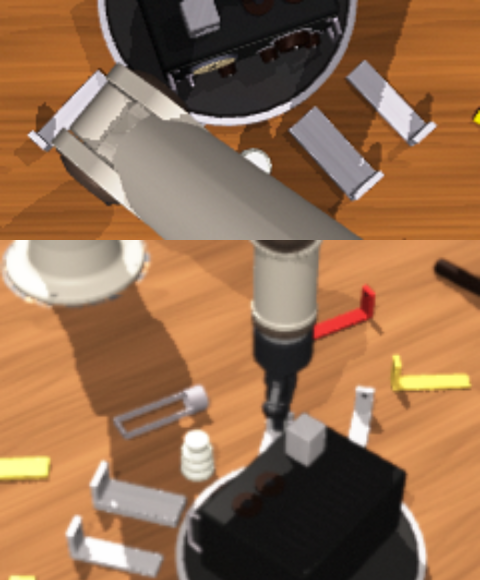

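```bash
python3 - <<'E'
from job import *
back(11)
ctrl.goto([.40,0,.28],plan(11)[4][1]); ctrl.goto([.41,-.2,.28],plan(14)[4][1])
grasp(14)
push(14)
s=ctrl.grab_frame("scene")[:,:,::-1].copy(); cv2.imwrite("pics/s14.png",s); print(shift(s),ctrl.current_gripper_width())
E
```

```text
axis [ 0.6768 -0.0371] 0.15084493160247803
t 35.1333 F [-1.56  0.15 -0.21]
width 0.00694410779121166 pad 40.19394814968109 F [-0.58  0.7   5.88] t 39.9833
push 0.0488670741538091
4.9 fwd -3.25 z 7.85
9.8 fwd -3.98 z 7.28
14.7 fwd -4.25 z 6.97
19.5 fwd -8.32 z 11.05
24.4 fwd -15.95 z 17.81
29.3 fwd -19.88 z 20.01
34.2 fwd -16.63 z 16.24
39.1 fwd -16.7 z 17.85
44.0 fwd -17.09 z 17.49
48.9 fwd -17.62 z 16.72
pos err [-0.0049 -0.0059  0.0005] t 42.7333
((-0.017690051232087, -0.7250696913748271), 1.0184743063184951) 0.0073894175896842785
```

```bash
python3 - <<'E'
from job import *
o,d,ps,z,b=plan(14)
ctrl.move_linear(np.r_[o+d*(ps+.006),z],feed=.03)
p=np.array(ctrl.current_ee_pos()); print((p[:2]-o)@d, ctrl.current_contact_force())
q=np.r_[p[:2]+d*.002,z]; ctrl.move_linear(q,feed=.03); ctrl.hold(.1)
p=np.array(ctrl.current_ee_pos()); print((p[:2]-o)@d, ctrl.current_contact_force())
release(p[:2],z); 
ctrl.goto([.35,-.35,.3],b[1]); ctrl.hold(.3)
print(ctrl.current_t())
t=ctrl.grab_frame("top")[:,:,::-1].copy(); s=ctrl.grab_frame("scene")[:,:,::-1].copy(); cv2.imwrite("pics/tf.png",t);cv2.imwrite("pics/sf.png",s); print(shift(s))
for w,n,dd in leaves(t)[0]:
    u=ax-n; off=u@np.r_[-dd[1],dd[0]]; print(round(w,4),n.round(4),np.degrees(np.arctan2(dd[1],dd[0])).round(1),"short",(u@dd-np.sqrt(.15**2-off**2)).round(4))
cv2.imwrite("pics/c6.png",np.vstack([cv2.resize(t[180:300,230:470],(480,240)),cv2.resize(s[150:350,200:420],(480,436))[:340]]))
E
```

```text
axis [ 0.6768 -0.0371] 0.15084493160247803
0.04723903790202354 [-13.71644849 -11.49552354  18.40588406]
0.04721619806174614 [-5.5634674  -1.6320204  10.46016269]
t 45.45 F [-0.45  0.34 -1.  ]
46.7
((-0.0008714572540213794, -0.6730726269265261), 0.9973659795125326)
axis [ 0.6427 -0.0564] 0.1902824491262436
0.0241 [0.587  0.1056] -43.8 short 0.0192
0.0313 [ 0.5921 -0.185 ] 41.8 short 0.0217
0.0371 [0.5177 0.027 ] -46.0 short 0.0239
```

View pics/c6.png

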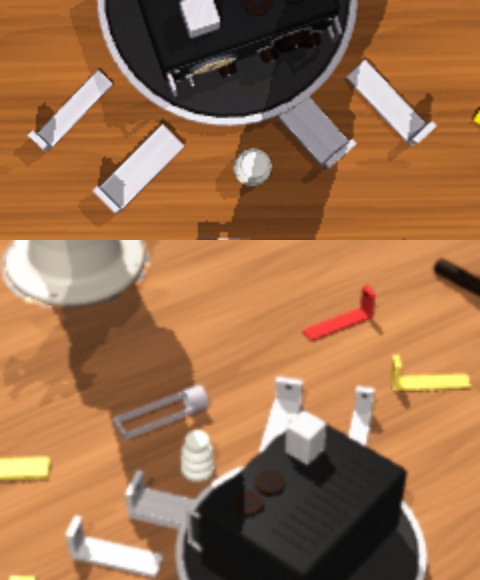

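```bash
python3 -c "
from cell import ctrl
print(ctrl.job_done())"
```

```text
the job is handed in; nothing more can be done
None
```

The 5, 8 and 11 mm leaves slid free and were drawn back out; the 14 mm leaf bound and is let go, nipped about 32 mm under the rim with the platter lifted roughly 2.7 mm (gap about 11.3 mm), and the job was handed in at about 47 s of the 72 s limit.

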